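Fit a cast foot and lock a stand leg at its length mark

ROBOT

A 6-joint arm with a two-finger parallel gripper is mounted at the origin on a cart in front of the work surface, level with it; the furniture and walls round the work are solid. World frame = base frame: x ahead of the robot, y to its left, z up, the work surface at z = 0. Lengths are in m, angles in degrees, forces in N, time in s.
With the tool pointing down it reaches from about 0.25 to 0.725 m from the base axis. Payload 9.7 kg.
Tool frame: the origin (TCP) lies midway between the tips of the shut fingers; the grasp point (between the pads) lies 19 mm behind it (bot.pinch_z is the distance from the TCP to the grasp point, in m); z points along the fingers, y is the line along which they close (so a half turn about z gives the same grasp; the last joint's range is limited). The gripper opens to 85 mm and grips with 20 to 120 N. Pads are 22 mm wide; open, the fingers measure 114 mm over their backs; the gripper's body (76 mm by 85 mm) begins 54 mm behind the grasp point. The pads swing forward as they close: fully open they stand 13 mm farther back than shut.
Start: joints at [76.948, 4.979, 10.078, 95.1, 0, 90], TCP at [0.124, 0.536, 0.231] pointing down, gripper open.
Joint ranges: [-179.16, 179.16], [-48.56, 103.87], [-65.8, 70.77], [-126.05, 130.52], [-82.76, 87.17], [-180, 180]. Speed limits (degrees/s): [127.2, 127.2, 147.25, 180, 180, 180].

INTERFACE

Orientations are given as [roll, pitch, yaw] about the fixed x, y, z axes, in that order (R = Rz(yaw) Ry(pitch) Rx(roll)).
In Python, from workcell import sensors, camera, ticket, bot gives the robot as it stands.
- The arm moves only by the shell command python3 -m handwheel 'ROWS' [FORCE]. ROWS is a JSON object of lists of equal length, an entry for each row: "gripper": the opening, from -1 (shut) to 1 (fully open); "slide": the shift along the tool's x, y, z in mm, a list of three; "yaw": the turn about the tool's z in rad. A call has 1 to 8 rows; each row shifts and turns the commanded pose from where the row before left it, along the tool's axes as they then stand; what a row does not reach is not made up. A row lasts 1/12 s, in which the tool goes at most 41.7 mm and 7.16 degrees, less where a joint would pass 70% of its speed; a pose out of reach is approached as far as the arm can. A call is refused whole if a number of a shift passes 41.7 or a number of a turn 0.125, either way. A call with a gripper value outside its range is refused whole. The fingers move at their own pace and stop on an object; FORCE is the grip in N (left out, the last holds). Time passes only in rows, so rows that do not move let the fingers close. It gives the time, the measured TCP pose, the force, the opening and the grip force at its end, in the units of the state.
- sensors.get_obs(): the state, without advancing time (a new reading comes with each control period).
- camera(name): name is "scene" or "top"; returns a dict with "img" (420x560x3 uint8, red, green, blue), "fx", "fy", "cx", "cy" (pixels), "R" (3x3) and "t" (3): a world point X has camera coordinates R X + t. Camera axes: x right, y down, z forward; pixel columns grow to the right and rows downward; lengths in m; the calibration is good to about 2 mm. A picture is of the moment at which its call begins. There is no depth.
- ticket.job_done(): hands the job in; it is judged then, once.
The state is a dict: "time": time; "q": joint angles; "qd": joint speeds; "joint_efforts": joint torques, N m; "ee_pos": TCP position; "tcp_rot": TCP orientation; "wrist_force": force on the tool from outside, world axes, zero at the start; "torque": the same for the moment, N m; "opening": finger opening in m; "grasp_force": force on a finger pad.
Only numpy, scipy, OpenCV 4.12 (cv2) and the standard library are available. Lean on these libraries where they do the work, as an engineer would, in place of code of your own. Each camera call takes 0.05 s, during which the arm holds its last target. There are 200 camera calls.

TASK

Lift the newly cast foot out of the open mould and slip it fully onto the spigot of the stand leg, then let go of it. Grip the leg itself under the foot, draw it up until its ring mark is level with the tube's rim and hold it there without letting go while you slide the cam lever round clockwise to fully closed, by turning your hand about the leg so that a finger pushes the lever's blade. Finish while still holding the leg at its mark; leave the tools and other things lying about alone.

Things in the scene. Friction and masses are not known exactly. Their poses are not given: they have to be found in the camera images.
- mould: Fixed lower half of an opened casting mould, aluminium, 112 x 80 x 32 mm, x along the 112 mm side; origin at the centre of its underside, z up. In the middle of its top face a round cavity, 30 mm wide, 11 mm deep, with a 9 mm high core pin in it; four 10 mm high dowels stand at x = +-45, y = +-30 mm. Its upper half, lying elsewhere, is not needed.
- foot: The cast foot: loose black cap of hard resin, 27 mm diameter, 24 mm high, closed flat top (sole), blind hole from below 17 mm wide, 15 mm deep. Origin at the centre of its lower, open rim; z up. It starts open end down in the mould's cavity, its upper 13 mm standing out of the mould's top face, and lifts straight out freely. Loose slip fit on the leg.
- stand: Fixed bench block holding the outer tube of a folding stand's leg upright: base plate 104 x 88 x 12 mm, grey jaw block 74 x 60 mm up to z = 48 mm, tube of 38 mm diameter with a black ribbed collar (52 mm across), open at the top (rim) at z = 110 mm. Origin at the centre of its underside, on the tube's axis; z up.
- rim (a point): Centre of the outer tube's mouth, level with the rim's edge, on the stand's axis, 110 mm above the desk.
- leg: The sliding leg: steel tube, 28 mm diameter, 114 mm long, about 0.2 kg, loose in the outer tube (0.8 mm play), foot end up; it slides up and down and turns freely about its axis (z). Origin at the centre of its lower end. At the start it is fully in and stands 28 mm out of the rim. When not held it drops back in, until the cam lever is closed and a shoe clamps it.
- shoulder (a point): Centre of the leg's upper end face (shoulder), 28 mm above the rim at the start. On it stands the spigot, 14 mm thick, 13.5 mm high, with a tapered tip; the foot goes over it until its open rim rests on the shoulder.
- mark (a point): The leg's length mark, a 2 mm high black ring round the leg, 53 mm below the shoulder; the point is on the leg's axis at mid ring. At the start it is hidden 25 mm below the rim, so the leg must come up 25 mm; then the mark is level with the rim.
- cam_lever (a joint): Lever angle about the leg's own axis: 0 = fully open, 0.9 rad = fully closed at its stop; grows clockwise seen from above; starts at 0 to 0.22; stiff (0.1 to 0.2 N m), stays where left. An aluminium arm out of a ring below the rim carries an upright blade, 5 mm thick, 18 to 44 mm out from the leg's axis, 94 to 162 mm above the desk, top 52 mm above the rim.
- lever_tip (a point): Top of the lever's blade, 31 mm out from the leg's axis, 162 mm above the desk; shows the blade's direction. Grip the leg with fingertips 5 to 15 mm above the rim before lifting, so that they stay below the blade's top after it; a hand turned clockwise about the leg then slides the blade round with a finger's side (a 22 mm wide finger's middle trails it by 0.6 to 0.8 rad).
- hex_key: A loose hex key that lies on the desk as a bystander (L-shaped, 36 x 115 mm, at the desk's front edge); origin under its middle. Leave it alone.
- spanner: A loose spanner that lies on the desk as a bystander (189 mm long, 8 mm high, in front of the carton); origin under its middle. Leave it alone.
- pliers: A loose pliers that lies on the desk as a bystander (168 mm long, 14 mm high, at the desk's front edge); origin under its middle. Leave it alone.
- brake_pad: A loose brake pad that lies on the desk as a bystander (30 x 52 x 12 mm, behind the work); origin under its middle. Leave it alone.
- grease_tin: A loose grease tin that lies on the desk as a bystander (round, 79 mm wide, 30 mm high, at the back right); origin under its middle. Leave it alone.
- tyre_lever: A loose tyre lever that lies on the desk as a bystander (117 x 16 x 8 mm, left of the work); origin under its middle. Leave it alone.
There are look-alikes about, which are no part of the job. Leave any green look-alike of the leg alone.

How it is judged (in metres and radians):
On the way, in this order (a step that is already met when the one before it is completed fails the run):
1. the foot is lifted clear of the mould (z of foot in the frame of mould above 0.05 m), for 0.1 s.
2. the foot sits down on the leg's shoulder and is let go, the leg still in and the lever open (horizontal distance between foot and shoulder below 0.004 m and distance between foot and shoulder below 0.005 m and angle between the z axis of foot and the z axis of leg, either way round below 0.15 rad and contact force between the fingers and foot below 0.3 N and z of mark in the frame of rim below -0.02 m and value of joint cam_lever below 0.35 rad), for 0.2 s.
3. the fingers hold the leg with its mark level with the rim (3 mm), the foot on it, the lever still open (z of mark in the frame of rim between -0.003 and 0.003 m and horizontal distance between foot and shoulder below 0.004 m and distance between foot and shoulder below 0.005 m and angle between the z axis of foot and the z axis of leg, either way round below 0.15 rad and contact force between the fingers and leg above 3 N and value of joint cam_lever below 0.35 rad), for 0.2 s.
4. the lever is closed with the leg held at its mark (z of mark in the frame of rim between -0.003 and 0.003 m and contact force between the fingers and leg above 3 N and value of joint cam_lever above 0.82 rad), for 0.2 s.
At the end, for the whole second after the job is handed in: Fingers still hold the leg (over 3 N); its mark is level with the rim within 3 mm; lever at 0.82 rad or more of 0.9; foot on the leg's shoulder (open rim within 4 mm sideways, 5 mm in all, of its centre; tilt under 0.15 rad against the leg); leg and lever at rest (all of step 4 and horizontal distance between foot and shoulder below 0.004 m and distance between foot and shoulder below 0.005 m and angle between the z axis of foot and the z axis of leg, either way round below 0.15 rad and linear speed of leg below 0.01 m/s and velocity of joint cam_lever below 0.05 rad/s); the arm keeps its last pose, push and grip.
It fails at once if the drawn-out leg is let go before the lever is closed (z of mark in the frame of rim above -0.012 m and contact force between the fingers and leg below 0.3 N and not (value of joint cam_lever above 0.82 rad)).
It fails at once if the lever is slid shut with the leg more than 6 mm off its mark (value of joint cam_lever above 0.6 rad and (z of mark in the frame of rim below -0.006 m or z of mark in the frame of rim above 0.006 m)).
It fails at once if a loose tool or other bystander is pushed about (more than 30 mm) (distance of any of hex_key, spanner, pliers, brake_pad, grease_tin, tyre_lever from where it was at the start of the episode above 0.03 m).
It also fails if it takes over 54 s, if anything falls off the work surface, if the arm or the gripper's body presses on something with over 40 N, if the wrist force passes 120 N, or if a joint passes its speed limit or range.

## Working session

There is one attempt and no reset: what is moved stays moved. The work goes in short steps, Python scripts to look and compute and a shell command to move; the robot and the scene stay as the last step left them, time stands still between calls to the robot, and variables do not carry over. Pictures are saved under pics/ and viewed, at most 10 in all, crops included, and the job is handed in when it is done.

```bash
mkdir -p pics; python3 - <<'E'
from workcell import sensors,camera,ticket,bot
import cv2,numpy as np
o=sensors.get_obs();print({k:o[k] for k in('time','q','ee_pos','tcp_rot','opening')},bot.pinch_z)
for n in('scene','top'):
    c=camera(n);cv2.imwrite(f'pics/{n}0.png',c['img'][:,:,::-1]);print(n,c['fx'],c['fy'],c['cx'],c['cy'],np.round(c['R'],3).tolist(),np.round(c['t'],3).tolist())
E
```

```text
{'time': 0.0, 'q': array([ 7.69481548e+01,  5.01049487e+00,  1.00351417e+01,  9.51006532e+01,
       -5.09908172e-04,  9.00006224e+01]), 'ee_pos': array([0.12415753, 0.53556265, 0.23059505]), 'tcp_rot': array([-1.79923994e+02,  5.10733395e-04,  1.66947533e+02]), 'opening': 0.08527721750420006} 0.0187
scene 516.0905529246644 516.0905529246644 275.64735034816226 216.27011351765938 [[0.522, -0.853, 0.02], [-0.514, -0.333, -0.79], [0.681, 0.402, -0.612]] [-0.396, 0.293, 0.885]
top 389.80096897297534 389.80096897297534 283.3198284388593 211.05259858485766 [[-0.025, -1.0, -0.005], [-0.985, 0.025, -0.172], [0.172, 0.001, -0.985]] [-0.134, 0.509, 1.038]
```

View pics/scene0.png

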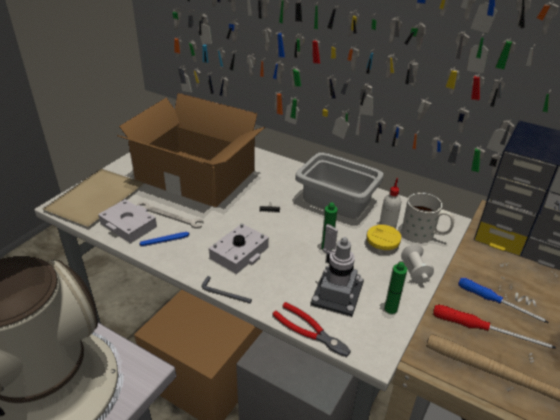

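View pics/top0.png

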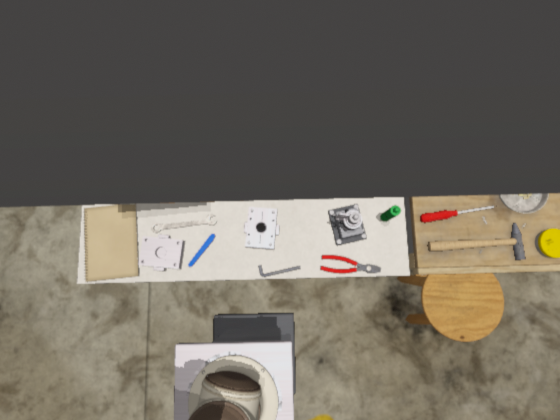

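The scene picture shows the mould with the black foot at (240,241), the stand at (340,270) and the lever somewhere near (330,235). The top picture shows the foot at (261,227) and the leg at (352,215).

Things that could be mistaken for the ones I want, in the scene picture:
- **Foot:** black foot (240,241), the other mould half with its grey hole (127,215), the brake pad (270,209).
- **Leg:** grey leg (344,245), green cylinders (330,225) and (396,288).

I choose the black cap in the mould and the grey leg in the stand, and will check both in one close crop.

```bash
python3 - <<'E'
import cv2,numpy as np
s=cv2.imread('pics/scene0.png');t=cv2.imread('pics/top0.png')
a=cv2.resize(s[195:315,300:420],(400,400),interpolation=2);b=cv2.resize(s[215:275,205:275],(400,343),interpolation=2)[:200]
c=cv2.resize(t[190:250,320:380],(400,400),interpolation=2);d=cv2.resize(t[197:257,231:291],(400,400),interpolation=2)[100:300]
cv2.imwrite('pics/crop0.png',np.hstack([np.vstack([a,b]),np.vstack([c,d])]))
E
```

```text
(no output)
```

View pics/crop0.png

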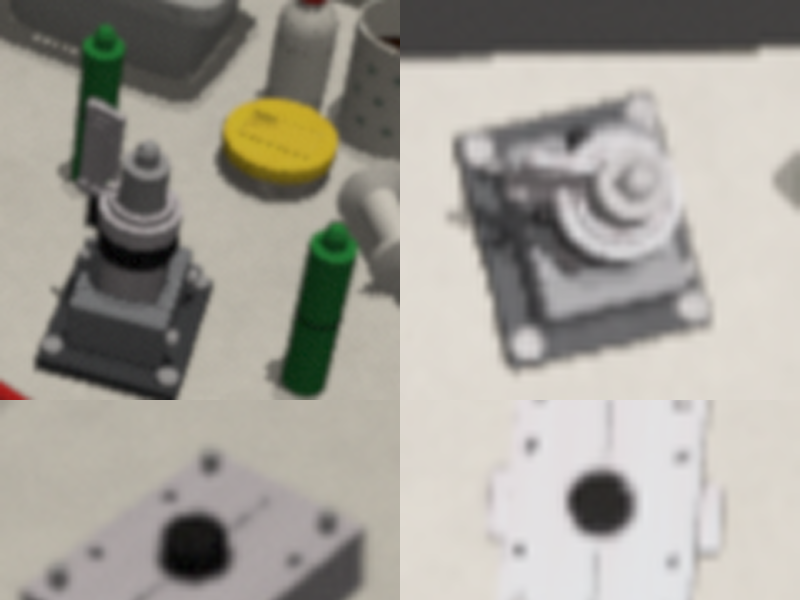

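The crop shows the black foot in the mould (scene about (239,243), top about (261,227)), the grey leg with its spigot tip (scene (344.4,240.6), top (355.7,217)), and the blade with its top at scene about (333,227), top about (342,214). The choice holds, so I measure.

```bash
cat > h.py <<'E'
import cv2,numpy as np
from workcell import sensors,camera,bot
def ray(c,p):
    d=c['R'].T@np.array([(p[0]-c['cx'])/c['fx'],(p[1]-c['cy'])/c['fy'],1]);o=-c['R'].T@c['t'];return o,d
def onz(c,p,z):
    o,d=ray(c,p);return o+d*(z-o[2])/d[2]
def tri(rs):
    A=np.zeros((3,3));b=np.zeros(3)
    for o,d in rs:
        d=d/np.linalg.norm(d);P=np.eye(3)-np.outer(d,d);A+=P;b+=P@o
    X=np.linalg.solve(A,b);return X
def proj(c,X):
    v=np.array(c['R'])@X+c['t'];return np.array([v[0]/v[2]*c['fx']+c['cx'],v[1]/v[2]*c['fy']+c['cy']])
E
python3 - <<'E'
from h import *
S=camera('scene');T=camera('top')
for c in(S,T):
    for k in('R','t'):c[k]=np.array(c[k])
np.set_printoptions(precision=4,suppress=True)
def blob(c,box,th):
    x0,y0,x1,y1=box;m=(c['img'][y0:y1,x0:x1].max(2)<th).astype(np.uint8)
    n,l,st,ce=cv2.connectedComponentsWithStats(m);i=1+st[1:,4].argmax();return ce[i]+[x0,y0],st[i]
p,s=blob(T,(250,216,272,238),90);print('foot top',p,s)
ps,ss=blob(S,(228,228,252,256),75);print('foot scene',ps,ss)
print(onz(T,p,.045),onz(T,p,.040),onz(S,ps,.040),tri([ray(T,p),ray(S,ps)]))
a,b=(355.7,217),(344.4,240.6)
L=tri([ray(T,a),ray(S,b)]);print('tip',L,onz(T,a,.150),onz(S,b,.150))
print('blade',onz(T,(342,214),.162),onz(S,(333,227),.162),tri([ray(T,(342,214)),ray(S,(333,227))]))
for X in([0,0,0],[.124,.536,.231]):print(proj(S,np.array(X)),proj(T,np.array(X)))
E
```

```text
foot top [260.5254 227.0678] [ 7  7  8  9 59]
foot scene [238.6147 240.5138] [  5   7  12  12 109]
[ 0.4616 -0.0831  0.045 ] [ 0.4623 -0.0828  0.04  ] [ 0.4602 -0.086   0.04  ] [ 0.4632 -0.0831  0.0364]
tip [ 0.4676 -0.3278  0.1461] [ 0.4667 -0.3267  0.15  ] [ 0.4636 -0.3298  0.15  ]
blade [ 0.4732 -0.2912  0.162 ] [ 0.4747 -0.2991  0.162 ] [ 0.4758 -0.2948  0.1587]
[ 44.7741 387.223 ] [232.9792 402.0664]
[-111.9448  151.2452] [-32.527 379.863]
```

```bash
cat >> h.py <<'E'
def delta(x,y,z,yaw=None):
    from scipy.spatial.transform import Rotation as Ro
    o=sensors.get_obs();R=Ro.from_euler('xyz',o['tcp_rot'],degrees=True).as_matrix()
    d=R.T@(np.array([x,y,z])-o['ee_pos'])*1e3
    print('t',round(o['time'],2),'pos',np.round(o['ee_pos'],4),'rot',np.round(o['tcp_rot'],1),'open',round(o['opening'],4),'F',np.round(o['wrist_force'],1),round(float(o['grasp_force']),1),'tool mm',np.round(d,1),'turn','' if yaw is None else round(-np.deg2rad((yaw-o['tcp_rot'][2]+180)%360-180),3))
E
python3 -m handwheel '{"gripper":[1,1,1,1,1,1,1],"slide":[[-23.4,-26.4,0],[-23.4,-26.4,0],[-23.4,-26.4,0],[-23.4,-26.4,0],[-23.4,-26.4,0],[-23.4,-26.4,0],[-23.4,-26.4,0]],"yaw":[0,0,0,0,0,0,0]}' 40
python3 -m handwheel '{"gripper":[1,1,1,1,1,1,1],"slide":[[-23.4,-26.4,0],[-23.4,-26.4,0],[-23.4,-26.4,0],[-23.4,-26.4,0],[-23.4,-26.4,0],[-23.4,-26.4,0],[-23.4,-26.4,0]],"yaw":[0,0,0,0,0,0,0]}' 40
python3 -m handwheel '{"gripper":[0.4,0.4,0.4,0.4,0.4,0.4],"slide":[[-23.4,-26.4,0],[-23.4,-26.4,0],[-23.4,-26.4,0],[-23.4,-26.4,0],[-23.4,-26.4,0],[-23.4,-26.4,0]],"yaw":[0,0,0,0,0,0]}' 40
python3 -m handwheel '{"gripper":[0.3,0.3,0.3,0.3,0.3,0.3],"slide":[[0,0,0],[0,0,0],[0,0,0],[0,0,0],[0,0,0],[0,0,0]],"yaw":[0.12,0.12,0.12,0.12,0.12,0.12]}' 40
python3 -m handwheel '{"gripper":[0.3,0.3,0.3,0.3,0.3,0.3],"slide":[[0,0,0],[0,0,0],[0,0,0],[0,0,0],[0,0,0],[0,0,0]],"yaw":[0.12,0.12,0.12,0.12,0.12,0.0]}' 40
python3 -c "
from h import *
delta(.4615,-.0835,.12,90)"
```

```text
time: 0.78
ee_pos: [0.2423, 0.3172, 0.2312]
tcp_rot: [180.0, 0.0, 167.0]
wrist_force: [1.3, 0.1, -0.4]
opening: 0.0856
grasp_force: 0.0
time: 1.37
ee_pos: [0.3602, 0.1, 0.2314]
tcp_rot: [180.0, 0.0, 166.9]
wrist_force: [1.1, -0.2, -0.6]
opening: 0.0854
grasp_force: 0.0
time: 1.87
ee_pos: [0.4613, -0.0862, 0.2313]
tcp_rot: [180.0, 0.0, 166.9]
wrist_force: [0.4, 1.0, -0.5]
opening: 0.0597
grasp_force: 0.0
time: 2.37
ee_pos: [0.4608, -0.0843, 0.2311]
tcp_rot: [-180.0, -0.0, 125.3]
wrist_force: [-0.3, -0.9, 1.1]
opening: 0.0552
grasp_force: 0.0
time: 2.87
ee_pos: [0.4608, -0.0842, 0.2312]
tcp_rot: [-180.0, -0.0, 91.0]
wrist_force: [0.1, 0.5, 0.0]
opening: 0.0554
grasp_force: 0.0
t 2.87 pos [ 0.4608 -0.0842  0.2312] rot [-180.   -0.   91.] open 0.0554 F [0.1 0.5 0. ] 0.0 tool mm [  0.7   0.7 111.2] turn 0.018
```

```bash

python3 -m handwheel '{"gripper":[0.3,0.3,0.3,0.3,0.3,0.3,0.3,0.3],"slide":[[0,0,30],[0,0,30],[0,0,30],[0,0,30],[0,0,20],[0,0,15],[0,0,5],[0,0,0]],"yaw":[0,0,0,0,0,0,0,0]}' 40
python3 - <<'E'
from h import *
delta(.4615,-.0835,.034,90)
S=camera('scene')['img'][190:290,180:300];T=camera('top')['img'][197:257,231:291]
cv2.imwrite('pics/m1.png',np.hstack([cv2.resize(S,(480,400)),cv2.resize(T,(320,400))])[:,:,::-1])
E
```

```text
time: 3.53
ee_pos: [0.4601, -0.0841, 0.0702]
tcp_rot: [-179.9, -0.0, 91.5]
wrist_force: [0.2, 1.0, 0.3]
opening: 0.0557
grasp_force: 0.0
t 3.53 pos [ 0.4601 -0.0841  0.0702] rot [-179.9   -0.    91.5] open 0.0557 F [0.2 1.  0.3] 0.0 tool mm [ 0.6  1.5 36.2] turn 0.026
```

View pics/m1.png

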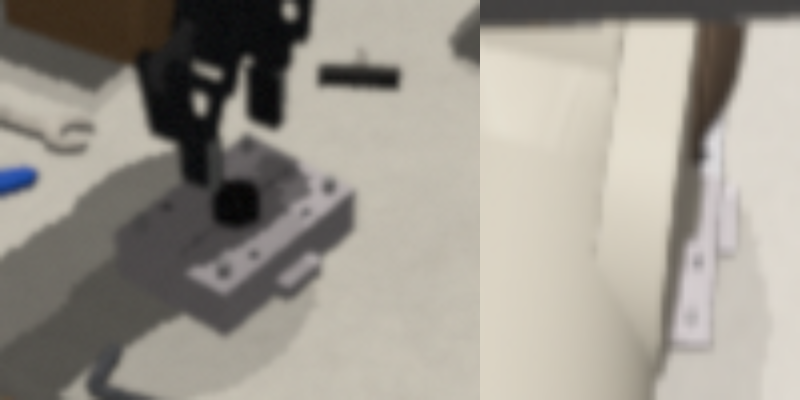

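The fingers straddle the foot (crop (236,203)), one on each side. The arm hides the work in the top view, so only the scene view helps here. I go down and close.

```bash

python3 -m handwheel '{"gripper":[0.3,0.3,0.3,0.3,0.3,0.3],"slide":[[0,0.8,10],[0,0.7,10],[0,0,8],[0,0,6],[0,0,2],[0,0,0]],"yaw":[0,0,0,0,0,0]}' 40
python3 -m handwheel '{"gripper":[-0.1,-0.3,-0.6,-0.6,-0.6,-0.6,-0.6,-0.6],"slide":[[0,0,0],[0,0,0],[0,0,0],[0,0,0],[0,0,0],[0,0,0],[0,0,0],[0,0,0]],"yaw":[0,0,0,0,0,0,0,0]}' 30
python3 -c "
from h import *
delta(.4615,-.0835,.034,90)"
```

```text
time: 4.13
ee_pos: [0.4619, -0.0841, 0.0345]
tcp_rot: [-179.9, -0.0, 91.3]
wrist_force: [-1.3, 0.7, 0.3]
opening: 0.0554
grasp_force: 0.0
time: 4.8
ee_pos: [0.4627, -0.0843, 0.0359]
tcp_rot: [179.9, 0.0, 91.3]
wrist_force: [-2.2, 0.4, 5.8]
opening: 0.0228
grasp_force: 31.3
t 4.8 pos [ 0.4627 -0.0843  0.0359] rot [179.9   0.   91.3] open 0.0228 F [-2.2  0.4  5.8] 31.3 tool mm [ 0.8 -1.1  1.9] turn 0.023
```

```bash

python3 -m handwheel '{"gripper":[-0.6,-0.6,-0.6,-0.6,-0.6,-0.6,-0.6,-0.6],"slide":[[0,0,-4],[0,0,-6],[0,0,-10],[0,0,-15],[0,0,-20],[0,0,-20],[0,0,-15],[0,0,0]],"yaw":[0,0,0,0,0,0,0,0]}' 30
python3 - <<'E'
from h import *
delta(.4615,-.0835,.034,90)
c=camera('scene');u,v=proj(c,sensors.get_obs()['ee_pos']).astype(int);print(u,v)
S=c['img'][v-50:v+50,u-60:u+60]
cv2.imwrite('pics/m2.png',cv2.resize(S,(720,600),interpolation=2)[:,:,::-1])
E
```

```text
time: 5.47
ee_pos: [0.4639, -0.0845, 0.1293]
tcp_rot: [179.7, 0.1, 91.3]
wrist_force: [0.2, -0.7, 0.6]
opening: 0.023
grasp_force: 30.7
t 5.47 pos [ 0.4639 -0.0845  0.1293] rot [1.797e+02 1.000e-01 9.130e+01] open 0.023 F [ 0.2 -0.7  0.6] 30.7 tool mm [ 1.1 -2.8 95.3] turn 0.023
237 207
```

View pics/m2.png

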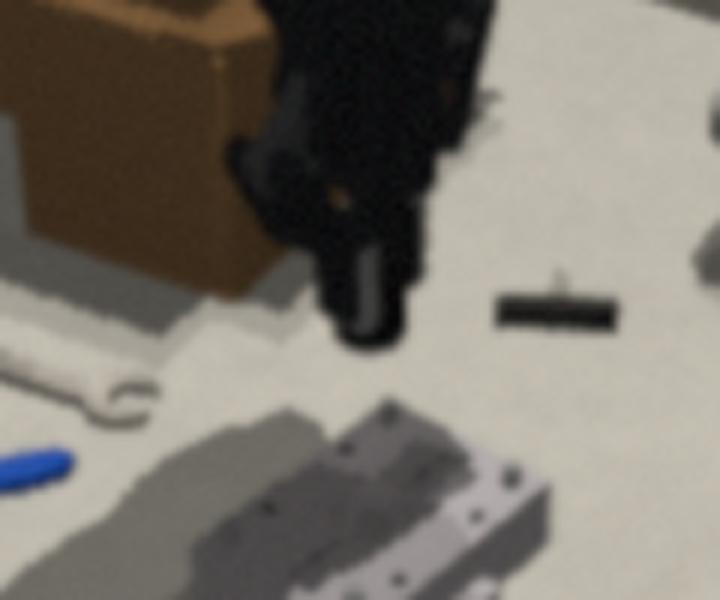

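The foot is held: its rim shows below the fingertips at crop (368,345), image about (238,214). I rise and move over the leg.

```bash

python3 -m handwheel '{"gripper":[-0.6,-0.6,-0.6,-0.6,-0.6,-0.6,-0.6,-0.6],"slide":[[0,0,-15],[0,0,-20],[0,0,-20],[0,0,-16],[-15,0,0],[-25,0,0],[-28,0,0],[-28,0,0]],"yaw":[0,0,0,0,0,0,0,0]}' 30
python3 -m handwheel '{"gripper":[-0.6,-0.6,-0.6,-0.6,-0.6,-0.6,-0.6,-0.6],"slide":[[-28,0,0],[-28,0,0],[-28,0,0],[-25,0,0],[-18,0,0],[-10,0,0],[-5,0,0],[0,0,0]],"yaw":[0,0,0,0,0,0,0,0]}' 30
python3 - <<'E'
from h import *
delta(.4667,-.3283,.187,91.3)
c=camera('scene');u,v=proj(c,sensors.get_obs()['ee_pos']).astype(int);print(u,v)
S=c['img'][v-30:v+70,u-60:u+60];print(u-60,v-30)
cv2.imwrite('pics/m3.png',cv2.resize(S,(720,600),interpolation=2)[:,:,::-1])
E
```

```text
time: 6.18
ee_pos: [0.4643, -0.181, 0.1956]
tcp_rot: [-180.0, -0.0, 91.4]
wrist_force: [0.9, 0.0, -0.5]
opening: 0.0226
grasp_force: 30.8
time: 6.85
ee_pos: [0.4676, -0.3224, 0.1956]
tcp_rot: [-179.9, -0.0, 91.3]
wrist_force: [0.4, 0.1, -0.7]
opening: 0.0227
grasp_force: 30.8
t 6.85 pos [ 0.4676 -0.3224  0.1956] rot [-179.9   -0.    91.3] open 0.0227 F [ 0.4  0.1 -0.7] 30.8 tool mm [-5.9 -1.   8.6] turn -0.0
343 218
283 188
```

View pics/m3.png

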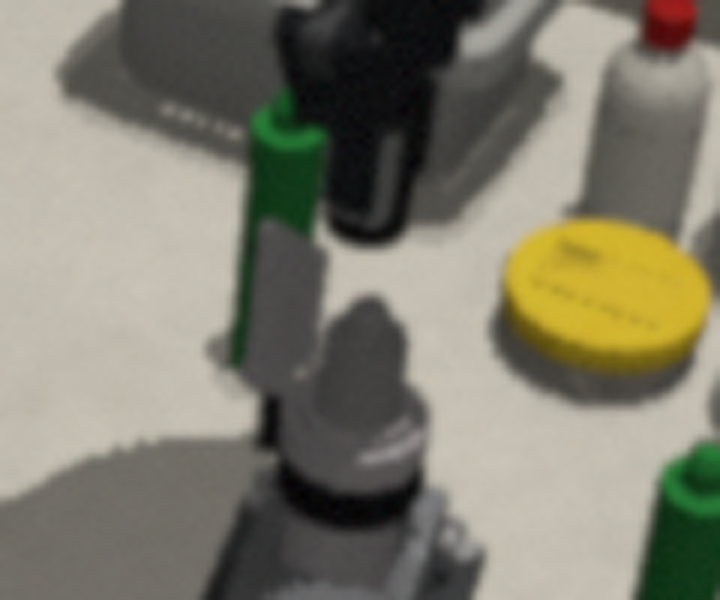

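The foot rim's bottom is at crop (368,243), the spigot tip at (372,297), the leg edges at about 315 and 407 on row 380, and the blade top at about (295,232). I work out the residual offset from the scene camera alone.

```bash
python3 - <<'E'
from h import *
im=cv2.imread('pics/m3.png');c=camera('scene');g=cv2.cvtColor(im,6).astype(int)
W=lambda x,y:(283+x/6-.42,188+y/6-.42)
for r in (195,205,215,225,232,238): print('foot',r,[x for x in range(318,440,1) if (g[r,x]<70)!=(g[r,x+1]<70)])
for r in (310,320,330,340,350,360,370,380): print('leg',r,[x for x in range(325,440) if (g[r,x]<135)!=(g[r,x+1]<135)])
z=sensors.get_obs()['ee_pos'][2]
e=sensors.get_obs()['ee_pos']
def ell(x,y,z,r):
    P=np.array([proj(c,np.array([x+r*np.cos(a),y+r*np.sin(a),z])) for a in np.linspace(0,6.283,80)])
    P=(P-[283,188]+.42)*6;return 'L %.0f R %.0f bot %.0f top %.0f'%(P[:,0].min(),P[:,0].max(),P[:,1].max(),P[:,1].min())
print('foot pred',ell(e[0],e[1],z-.0149,.0135),'|',ell(e[0],e[1],z-.005,.0135))
for x,y in((.4667,-.3267),(.4636,-.3298)):print('leg shoulder pred',ell(x,y,.138,.014),'tip',ell(x,y,.1515,.004))
E
```

```text
foot 195 [416]
foot 205 [324, 414]
foot 215 [326, 411]
foot 225 [329, 405]
foot 232 [334, 400]
foot 238 [344, 393]
leg 310 [344, 389]
leg 320 [327, 397]
leg 330 [405]
leg 340 [407]
leg 350 [407]
leg 360 [406]
leg 370 [405]
leg 380 [406]
foot pred L 319 R 406 bot 252 top 198 | L 322 R 410 bot 227 top 173
leg shoulder pred L 319 R 407 bot 367 top 310 tip L 354 R 380 bot 314 top 297
leg shoulder pred L 323 R 411 bot 376 top 318 tip L 359 R 384 bot 323 top 306
```

```bash

python3 -m handwheel '{"gripper":[-0.6,-0.6,-0.6,-0.6,-0.6,-0.6],"slide":[[-2.5,-0.7,5],[-2.5,-0.7,8],[0,0,8],[0,0,4],[0,0,4],[0,0,0]],"yaw":[0,0,0,0,0,0]}' 30
python3 -c "
from h import *
delta(.4663,-.3275,.153,91)"
```

```text
time: 7.45
ee_pos: [0.4662, -0.3268, 0.1661]
tcp_rot: [-179.9, -0.1, 91.3]
wrist_force: [-0.0, -0.3, 0.4]
opening: 0.0231
grasp_force: 30.8
t 7.45 pos [ 0.4662 -0.3268  0.1661] rot [-1.799e+02 -1.000e-01  9.130e+01] open 0.0231 F [-0.  -0.3  0.4] 30.8 tool mm [-0.7  0.1 13.1] turn 0.006
```

```bash

python3 -m handwheel '{"gripper":[-0.6,-0.6,-0.6,-0.6],"slide":[[-0.4,0,3],[0,0,2],[0,0,2],[0,0,0]],"yaw":[0,0,0,0]}' 30
python3 - <<'E'
from h import *
delta(.4663,-.3275,.153,91)
c=camera('scene');u,v=proj(c,sensors.get_obs()['ee_pos']).astype(int)
S=c['img'][v-30:v+40,u-42:u+42];print(u-42,v-30)
cv2.imwrite('pics/m4.png',cv2.resize(S,(720,600),interpolation=2)[:,:,::-1])
E
```

```text
time: 7.78
ee_pos: [0.4666, -0.3276, 0.16]
tcp_rot: [-180.0, -0.0, 91.3]
wrist_force: [-0.1, -0.8, -0.9]
opening: 0.0231
grasp_force: 30.7
t 7.78 pos [ 0.4666 -0.3276  0.16  ] rot [-180.    -0.    91.3] open 0.0231 F [-0.1 -0.8 -0.9] 30.7 tool mm [ 0.1 -0.3  7. ] turn 0.006
302 205
```

View pics/m4.png

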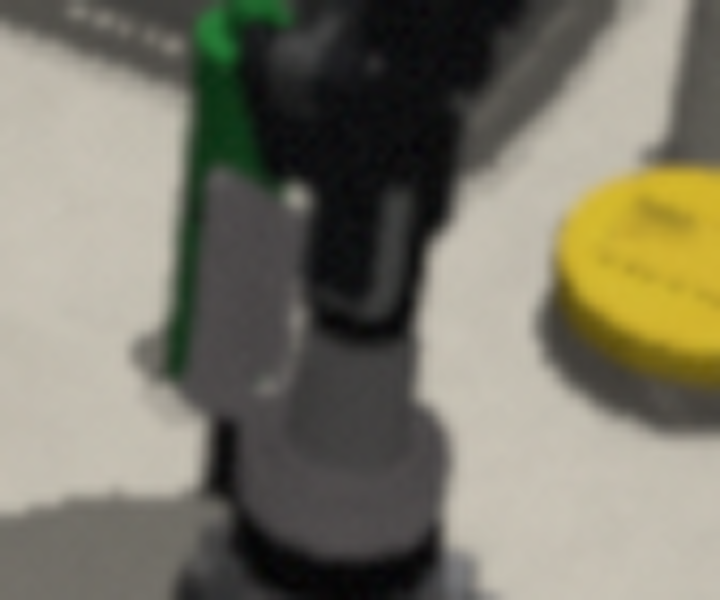

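The foot (edges at about 313 and 412) sits over the leg (about 298 and 412), covering the spigot with no side force. I keep lowering.

```bash

python3 -m handwheel '{"gripper":[-0.6,-0.6,-0.6,-0.6],"slide":[[0,0,2],[0,0,1.5],[0,0,1],[0,0,0]],"yaw":[0,0,0,0]}' 30
python3 -m handwheel '{"gripper":[-0.6,-0.6,-0.6],"slide":[[0,0,1],[0,0,1],[0,0,0]],"yaw":[0,0,0]}' 30
```

```text
time: 8.17
ee_pos: [0.4666, -0.3276, 0.1555]
tcp_rot: [-180.0, -0.0, 91.3]
wrist_force: [-0.0, -0.0, 0.3]
opening: 0.0233
grasp_force: 30.7
time: 8.42
ee_pos: [0.4665, -0.3276, 0.1536]
tcp_rot: [-180.0, -0.0, 91.3]
wrist_force: [1.1, -0.5, -0.1]
opening: 0.0228
grasp_force: 30.7
```

```bash

python3 -m handwheel '{"gripper":[-0.6,-0.6,-0.6],"slide":[[0,0,1],[0,0,0.5],[0,0,0]],"yaw":[0,0,0]}' 30
```

```text
time: 8.67
ee_pos: [0.4667, -0.3277, 0.153]
tcp_rot: [180.0, 0.0, 91.3]
wrist_force: [-0.1, 0.5, 4.5]
opening: 0.0229
grasp_force: 31.7
```

```bash

python3 -m handwheel '{"gripper":[-0.3,0,0.4,1,1,1,1,1],"slide":[[0,0,0],[0,0,0],[0,0,0],[0,0,0],[0,0,0],[0,0,0],[0,0,0],[0,0,0]],"yaw":[0,0,0,0,0,0,0,0]}' 30
python3 -m handwheel '{"gripper":[1,1,1,1,1,1],"slide":[[0,0,0],[0,0,0],[0,0,0],[0,0,0],[0,0,0],[0,0,0]],"yaw":[0.1,0.11,0.11,0.11,0.11,0.1]}' 60
python3 - <<'E'
from h import *
delta(.4667,-.327,.119,55)
c=camera('scene');u,v=proj(c,sensors.get_obs()['ee_pos']).astype(int)
S=c['img'][v-45:v+45,u-54:u+54];print(u-54,v-45)
cv2.imwrite('pics/m5.png',cv2.resize(S,(720,600),interpolation=2)[:,:,::-1])
E
```

```text
time: 9.33
ee_pos: [0.4666, -0.3276, 0.1523]
tcp_rot: [-180.0, -0.0, 91.3]
wrist_force: [0.0, -0.6, -0.4]
opening: 0.0853
grasp_force: 0.0
time: 9.83
ee_pos: [0.4666, -0.3276, 0.1523]
tcp_rot: [180.0, -0.0, 54.3]
wrist_force: [-1.1, -0.1, -1.1]
opening: 0.0855
grasp_force: 0.0
t 9.83 pos [ 0.4666 -0.3276  0.1523] rot [180.   -0.   54.3] open 0.0855 F [-1.1 -0.1 -1.1] 0.0 tool mm [ 0.5 -0.3 33.3] turn -0.012
290 193
```

View pics/m5.png

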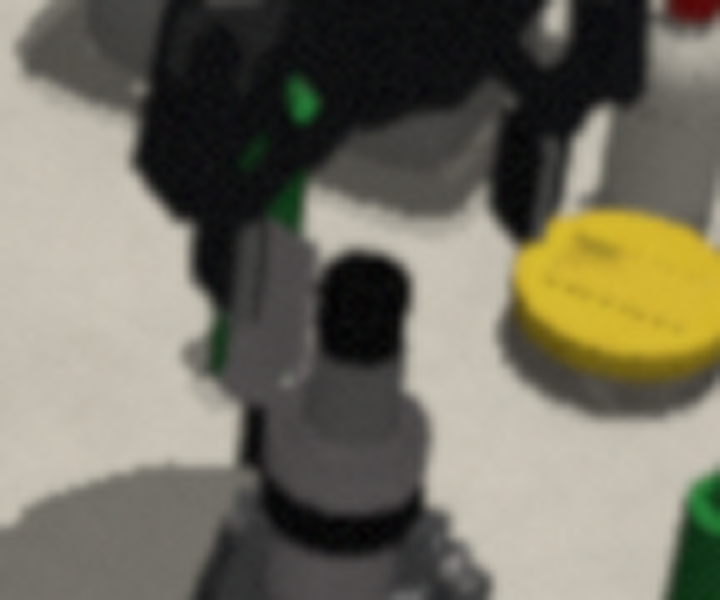

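The foot sits upright on the leg at crop (363,305), the fingers are open on both sides at (210,260) and (525,190), and they clear the blade. I go down and grip the leg.

```bash

python3 -m handwheel '{"gripper":[1,1,1,1,1,1],"slide":[[0,0,8],[0,0,10],[0,0,8],[0,0,5],[0,0,2.5],[0,0,0]],"yaw":[0,0,0,0,0,0]}' 60
python3 -m handwheel '{"gripper":[0.5,0,-0.3,-0.6,-0.6,-0.6,-0.6,-0.6],"slide":[[0,0,0],[0,0,0],[0,0,0],[0,0,0],[0,0,0],[0,0,0],[0,0,0],[0,0,0]],"yaw":[0,0,0,0,0,0,0,0]}' 60
python3 -c "
from h import *
delta(.4667,-.327,.119,55)"
```

```text
time: 10.38
ee_pos: [0.4662, -0.3273, 0.1177]
tcp_rot: [-179.9, -0.0, 54.7]
wrist_force: [0.5, 0.1, 0.5]
opening: 0.0854
grasp_force: 0.0
time: 11.05
ee_pos: [0.4666, -0.3276, 0.1194]
tcp_rot: [180.0, -0.0, 54.7]
wrist_force: [-1.6, 0.8, 5.1]
opening: 0.0258
grasp_force: 59.0
t 11.05 pos [ 0.4666 -0.3276  0.1194] rot [180.   -0.   54.7] open 0.0258 F [-1.6  0.8  5.1] 59.0 tool mm [ 0.6 -0.3  0.4] turn -0.006
```

```bash

python3 -m handwheel '{"gripper":[-0.6,-0.6,-0.6,-0.6,-0.6,-0.6,-0.6,-0.6],"slide":[[0,0,-2],[0,0,-4],[0,0,-5],[0,0,-5],[0,0,-5],[0,0,-3],[0,0,-1],[0,0,0]],"yaw":[0,0,0,0,0,0,0,0]}' 60
python3 - <<'E'
from h import *
delta(.4667,-.3276,.1444,55)
c=camera('scene');u,v=proj(c,sensors.get_obs()['ee_pos']).astype(int)
S=c['img'][v-40:v+50,u-54:u+54];print(u-54,v-40)
cv2.imwrite('pics/m6.png',cv2.resize(S,(720,600),interpolation=2)[:,:,::-1])
E
```

```text
time: 11.72
ee_pos: [0.4665, -0.3276, 0.1441]
tcp_rot: [180.0, 0.0, 54.6]
wrist_force: [-0.4, 0.6, -3.4]
opening: 0.0259
grasp_force: 59.3
t 11.72 pos [ 0.4665 -0.3276  0.1441] rot [180.    0.   54.6] open 0.0259 F [-0.4  0.6 -3.4] 59.3 tool mm [ 0.1  0.1 -0.3] turn -0.006
289 201
```

View pics/m6.png

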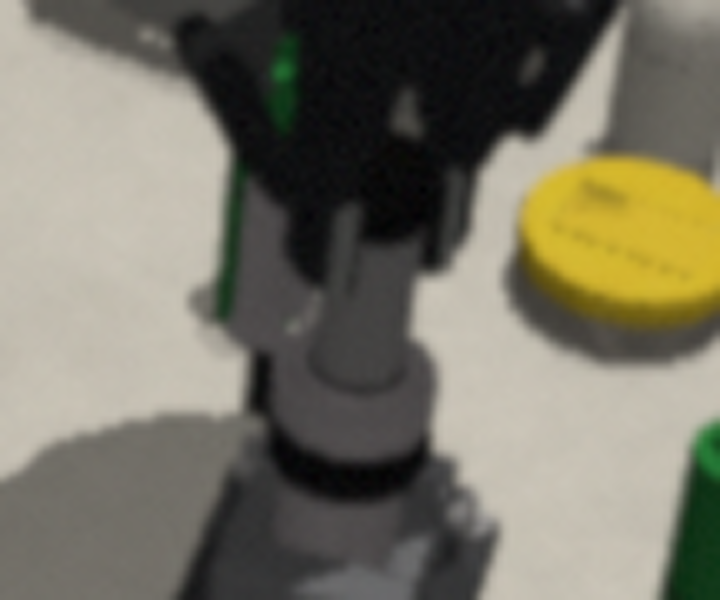

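The leg is up, with the thin dark ring at the rim (crop (360,385)), the foot on it at (400,200), and the finger just behind the blade. I turn clockwise.

```bash

python3 -m handwheel '{"gripper":[-0.6,-0.6,-0.6,-0.6,-0.6,-0.6,-0.6,-0.6],"slide":[[0,0,0],[0,0,0],[0,0,0],[0,0,0],[0,0,0],[0,0,0],[0,0,0],[0,0,0]],"yaw":[0.03,0.06,0.06,0.06,0.06,0.06,0.06,0]}' 60
python3 -c "
from h import *
delta(.4665,-.3276,.1442,-25);print(sensors.get_obs()['torque'])"
python3 -m handwheel '{"gripper":[-0.6,-0.6,-0.6,-0.6,-0.6,-0.6,-0.6,-0.6],"slide":[[0,0,0],[0,0,0],[0,0,0],[0,0,0],[0,0,0],[0,0,0],[0,0,0],[0,0,0]],"yaw":[0.05,0.05,0.05,0.05,0.05,0.05,0.05,0]}' 60
python3 -c "
from h import *
delta(.4665,-.3276,.1442,-25);print(sensors.get_obs()['torque'])"
```

```text
time: 12.43
ee_pos: [0.4662, -0.3272, 0.1433]
tcp_rot: [-179.9, 0.0, 32.2]
wrist_force: [-1.7, 1.8, -3.4]
opening: 0.0257
grasp_force: 59.3
t 12.43 pos [ 0.4662 -0.3272  0.1433] rot [-179.9    0.    32.2] open 0.0257 F [-1.7  1.8 -3.4] 59.3 tool mm [ 0.1  0.5 -0.9] turn 0.998
[ 0.45230175  0.39457449 -0.03648057]
time: 13.1
ee_pos: [0.4657, -0.3267, 0.1433]
tcp_rot: [-179.9, 0.1, 12.2]
wrist_force: [-4.2, 5.5, -2.5]
opening: 0.0259
grasp_force: 61.0
t 13.1 pos [ 0.4657 -0.3267  0.1433] rot [-1.799e+02  1.000e-01  1.220e+01] open 0.0259 F [-4.2  5.5 -2.5] 61.0 tool mm [ 0.6  1.  -0.9] turn 0.65
[0.9225236  0.8743898  0.03166235]
```

```bash

python3 -m handwheel '{"gripper":[-0.6,-0.6,-0.6,-0.6,-0.6,-0.6,-0.6,-0.6],"slide":[[0.3,0.4,-0.4],[0.3,0.4,-0.4],[0,0,0],[0,0,0],[0,0,0],[0,0,0],[0,0,0],[0,0,0]],"yaw":[0.04,0.05,0.05,0.05,0.05,0.05,0.05,0]}' 60
python3 -c "
from h import *
delta(.4665,-.3276,.1442,-25);print(sensors.get_obs()['torque'])"
python3 - <<'E'
from h import *
c=camera('scene');u,v=proj(c,np.array([.4667,-.3276,.1442])).astype(int)
S=c['img'][v-40:v+50,u-54:u+54];print(u-54,v-40)
cv2.imwrite('pics/m7.png',cv2.resize(S,(720,600),interpolation=2)[:,:,::-1])
E
```

```text
time: 13.77
ee_pos: [0.4659, -0.3262, 0.1433]
tcp_rot: [-179.8, 0.2, -7.2]
wrist_force: [-5.5, 9.3, -4.2]
opening: 0.0255
grasp_force: 62.0
t 13.77 pos [ 0.4659 -0.3262  0.1433] rot [-179.8    0.2   -7.2] open 0.0255 F [-5.5  9.3 -4.2] 62.0 tool mm [ 0.8  1.3 -0.9] turn 0.31
[1.97734882 1.22940457 0.25513514]
289 201
```

View pics/m7.png

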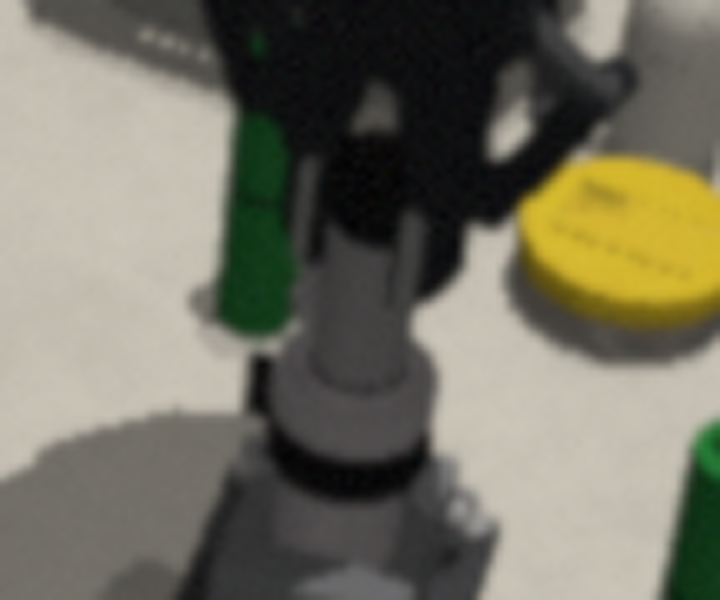

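The blade has moved round behind the hand, and the ring is still at the rim (360,385). I continue.

```bash

python3 -m handwheel '{"gripper":[-0.6,-0.6,-0.6,-0.6,-0.6,-0.6,-0.6],"slide":[[0.2,0.4,-0.4],[0.2,0.4,-0.4],[0,0,0],[0,0,0],[0,0,0],[0,0,0],[0,0,0]],"yaw":[0.04,0.05,0.05,0.05,0.05,0,0]}' 60
python3 -c "
from h import *
delta(.4665,-.3276,.1442,-25);print(sensors.get_obs()['torque'],sensors.get_obs()['joint_efforts'])"
python3 -m handwheel '{"gripper":[-0.6,-0.6,-0.6,-0.6,-0.6],"slide":[[0,0,0],[0,0,0],[0,0,0],[0,0,0],[0,0,0]],"yaw":[0.04,0.04,0.04,0,0]}' 60
python3 -c "
from h import *
delta(.4665,-.3276,.1442,-25);print(sensors.get_obs()['torque'],sensors.get_obs()['joint_efforts'])"
```

```text
time: 14.4
ee_pos: [0.4654, -0.3254, 0.1434]
tcp_rot: [-179.7, 0.5, -20.7]
wrist_force: [-8.4, 17.6, -4.7]
opening: 0.0256
grasp_force: 68.0
t 14.4 pos [ 0.4654 -0.3254  0.1434] rot [-179.7    0.5  -20.7] open 0.0256 F [-8.4 17.6 -4.7] 68.0 tool mm [ 1.7  1.7 -0.8] turn 0.075
[3.39630856 1.84184072 0.6724875 ] [ -6.05062723 -57.26821661  56.63058043  -7.20068425  -2.4154032
   0.8202868 ]
time: 14.82
ee_pos: [0.4645, -0.3242, 0.1433]
tcp_rot: [-179.7, 0.7, -27.5]
wrist_force: [-13.7, 23.3, -2.0]
opening: 0.0258
grasp_force: 74.9
t 14.82 pos [ 0.4645 -0.3242  0.1433] rot [-179.7    0.7  -27.5] open 0.0258 F [-13.7  23.3  -2. ] 74.9 tool mm [ 3.3  2.1 -0.9] turn -0.044
[4.55544701 2.85579714 1.09580678] [ -7.71095753 -55.46661258  58.17511082 -10.41082442  -2.96794385
   1.27959944]
```

```bash

python3 -m handwheel '{"gripper":[-0.6,-0.6,-0.6,-0.6],"slide":[[0,0,0],[0,0,0],[0,0,0],[0,0,0]],"yaw":[0.02,0,0,0]}' 60
python3 - <<'E'
from h import *
o=sensors.get_obs();print(o['ee_pos'],o['torque'],np.abs(o['qd']).max())
i=camera('scene')['img'].astype(int)
print('now',i[246:268,343].sum(1)//3)
for n in('m6','m7'):
    g=cv2.resize(cv2.imread(f'pics/{n}.png'),(108,90),interpolation=cv2.INTER_AREA);print(n,g[45:67,54].mean(1).astype(int))
E
```

```text
time: 15.15
ee_pos: [0.4645, -0.3241, 0.1434]
tcp_rot: [-179.7, 0.7, -28.6]
wrist_force: [-15.5, 24.3, -1.0]
opening: 0.026
grasp_force: 76.6
[ 0.46446342 -0.32414278  0.14337594] [4.72541441 2.98508573 1.54575467] 0.12039677063856097
now [57 60 63 66 65 65 66 67 68 67 68 66 60 56 66 76 76 75 76 76 78 79]
m6 [66 66 66 66 66 66 68 66 67 66 66 64 59 52 63 75 76 77 76 78 79 78]
m7 [67 66 67 66 67 66 67 68 66 66 67 67 62 57 64 75 77 75 77 77 78 78]
```

The ring is still on the same image row as after the lift. The last 0.02 rad raised the torque from 1.1 to 1.5 N m, far above the lever's own friction, so the lever is at its stop. I hand the job in.

```bash
python3 -c "
from workcell import ticket
print(ticket.job_done())"
```

```text
the job is handed in; nothing more can be done
None
```

The job is handed in, with no verdict shown: the foot is on the spigot, the leg is held with its ring at the rim, and the cam lever was pushed clockwise until it stopped hard; I judged it closed by torque, as the hand hid it from the cameras.

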